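# Put the spare reflector lamps away in their crate

## Robot

A 6-joint arm with a two-finger parallel gripper is mounted at the origin on the work surface. World frame = base frame: x ahead of the robot, y to its left, z up, the work surface at z = 0. Lengths are in m, angles in rad, forces in N, time in s.
With the tool pointing down it reaches from about 0.25 to 0.775 m from the base axis. Payload 4 kg.
Tool frame: the origin (TCP) lies where the fingers leave the gripper's body, on its centre line; the fingertips stand 73 mm ahead of it and the grasp point (between the pads) lies 54 mm ahead of it; z points along the fingers, y is the line along which they close (so a half turn about z gives the same grasp; the last joint's range is limited). The gripper opens to 85 mm and grips with 20 to 120 N. Pads are 22 mm wide; open, the fingers measure 114 mm over their backs; the gripper's body (76 mm by 85 mm) begins 54 mm behind the grasp point. The pads swing forward as they close: fully open they stand 13 mm farther back than shut.
Start: joints at [-1.245, 0.087, 1.371, -0, 1.684, -0.103], TCP at [0.229, -0.5, 0.304] pointing down, gripper open.
Joint ranges: [-3.1, 3.1], [-0.76, 2.03], [0.27, 2.55], [-1.08, 4.22], [0.17, 2.65], [-2.57, 2.57]. Speed limits (rad/s): [2.79, 2.79, 3.14, 3.14, 3.14, 3.14].

## Interface

Orientations are given as a unit quaternion [x, y, z, w].
In Python, from plant import telemetry, imaging, workorder gives the robot as it stands.
- The arm moves only by the tool send_rows, never from a script. Its argument "series" is a list of rows, each an object of numbers: "tx", "ty", "tz": the shift along the world's x, y, z in cm; "rx", "ry", "rz": the turn, a rotation vector about the world's x, y, z in rad. A call has 1 to 8 rows; each row shifts and turns the commanded pose from where the row before left it; what a row does not reach is not made up. A row lasts 1/12 s, in which the tool goes at most 41.7 mm and 7.16 degrees, less where a joint would pass 70% of its speed; a pose out of reach is approached as far as the arm can. A call with a gripper value outside its range is refused whole. "gripper" is the finger opening in cm, from 0 to 8.54, set as the call begins (left out, the last holds). The fingers move at their own pace and stop on an object; "force" is the grip in N (left out, the last holds). Time passes only in rows, so rows that do not move let the fingers close. It gives the time, the measured TCP pose, the force, the opening and the grip force at its end, in the units of the state.
- telemetry.state(): the state, without advancing time (a new reading comes with each control period).
- imaging.grab_frame(name): name is "side" or "top" or "wrist"; returns (picture, depth): 420x560x3 uint8, blue, green, red; 420x560 float32, m along the optical axis (not along the pixel's ray), 0 where there is no reading.
- imaging.camera_model(name): a dict with "fx", "fy", "cx", "cy" (pixels), "dist_coeffs" ([k1, k2, p1, p2, k3] as OpenCV has them; the pictures are not rectified), "xyz" and "orientation" of the camera in the world. Camera axes: x right, y down, z forward; pixel columns grow to the right and rows downward; lengths in m; the calibration is good to about 2 mm. A picture is of the moment at which its call begins: read the wrist's pose just before it. camera_model takes no time and is no camera call; for the wrist camera it gives the pose at the moment of the call.
- workorder.sign_off(): hands the job in; it is judged then, once.
The state is a dict: "t": time; "q": joint angles; "joint_vel": joint speeds; "joint_torque": joint torques, N m; "ee_pos": TCP position; "eef_rot": TCP orientation; "contact_force": force on the tool from outside, world axes, zero at the start; "moment": the same for the moment, N m; "width": finger opening in m; "gripper_force": force on a finger pad.
Only numpy, scipy, OpenCV 4.12 (cv2) and the standard library are available. Lean on these libraries where they do the work, as an engineer would, in place of code of your own. Each camera call takes 0.05 s, during which the arm holds its last target. There are 200 camera calls.

## Task

Take the steel socket that was left among the glass lamps out of the crate and stand it upright in the steel tray, and set the two loose lamps from the mat, cap up, one in each free pocket of the crate. The lamps are thin glass: handle every one gently, never gripping it with more than 15 newtons on each finger or pressing or bumping it with more than 15 newtons, and set them right down on the floor of the pocket instead of dropping them. Leave the four lamps already in the crate in place, tip no lamp over, and leave the wrench, tape measure and pedal where they are.

Things in the scene. Friction and masses are not known exactly. Their poses are not given: they have to be found in the camera images.
- lamp_a: White thin-glass reflector lamp, face down, cap up, about 60 g. Origin: centre of its underside, z up. 103 mm tall: bowl 63 mm in diameter to 16 mm, tapering to a 29 mm neck at 72 mm; straight metal cap, diameter 27 mm, from 72 to 97 mm, then a small tip. Starts in a crate pocket. Breaks if gripped (per finger) or pushed with over 15 N; 4 to 6 N grips it.
- lamp_b: White thin-glass reflector lamp, face down, cap up, about 60 g. Origin: centre of its underside, z up. 103 mm tall: bowl 63 mm in diameter to 16 mm, tapering to a 29 mm neck at 72 mm; straight metal cap, diameter 27 mm, from 72 to 97 mm, then a small tip. Starts in a crate pocket. Breaks if gripped (per finger) or pushed with over 15 N; 4 to 6 N grips it.
- lamp_c: White thin-glass reflector lamp, face down, cap up, about 60 g. Origin: centre of its underside, z up. 103 mm tall: bowl 63 mm in diameter to 16 mm, tapering to a 29 mm neck at 72 mm; straight metal cap, diameter 27 mm, from 72 to 97 mm, then a small tip. Starts in a crate pocket. Breaks if gripped (per finger) or pushed with over 15 N; 4 to 6 N grips it.
- lamp_d: White thin-glass reflector lamp, face down, cap up, about 60 g. Origin: centre of its underside, z up. 103 mm tall: bowl 63 mm in diameter to 16 mm, tapering to a 29 mm neck at 72 mm; straight metal cap, diameter 27 mm, from 72 to 97 mm, then a small tip. Starts in a crate pocket. Breaks if gripped (per finger) or pushed with over 15 N; 4 to 6 N grips it.
- lamp_e: White thin-glass reflector lamp, face down, cap up, about 60 g. Origin: centre of its underside, z up. 103 mm tall: bowl 63 mm in diameter to 16 mm, tapering to a 29 mm neck at 72 mm; straight metal cap, diameter 27 mm, from 72 to 97 mm, then a small tip. Loose: starts on the mat. Breaks if gripped (per finger) or pushed with over 15 N; 4 to 6 N grips it.
- lamp_f: White thin-glass reflector lamp, face down, cap up, about 60 g. Origin: centre of its underside, z up. 103 mm tall: bowl 63 mm in diameter to 16 mm, tapering to a 29 mm neck at 72 mm; straight metal cap, diameter 27 mm, from 72 to 97 mm, then a small tip. Loose: starts on the mat. Breaks if gripped (per finger) or pushed with over 15 N; 4 to 6 N grips it.
- socket: Deep impact socket of dark steel standing upright in one pocket of the crate. Origin: centre of its underside, z up. 90 mm tall, 42 mm in diameter up to 50 mm, 37 mm in diameter from 56 mm to the top. About 0.45 kg; not fragile, 25 N grips it well.
- crate: Fixed wooden crate, 167 mm (its x) by 248 mm (its y), outer walls 55 mm high, floor and walls 5 mm thick, dividers up to 47 mm above the bench; 2 x 3 square pockets of 76 mm, pitch 81 mm, open at the top. Origin: centre of its underside. A lamp has about 6 mm of play each way in a pocket. A flat card disc in a pocket is only a liner.
- pocket0 (a point): Centre of the floor of one crate pocket (row 0, column 0), 5 mm above the bench; axes as the crate's.
- pocket1 (a point): Centre of the floor of one crate pocket (row 0, column 1), 5 mm above the bench; axes as the crate's.
- pocket2 (a point): Centre of the floor of one crate pocket (row 0, column 2), 5 mm above the bench; axes as the crate's.
- pocket3 (a point): Centre of the floor of one crate pocket (row 1, column 0), 5 mm above the bench; axes as the crate's.
- pocket4 (a point): Centre of the floor of one crate pocket (row 1, column 1), 5 mm above the bench; axes as the crate's.
- pocket5 (a point): Centre of the floor of one crate pocket (row 1, column 2), 5 mm above the bench; axes as the crate's.
- mat: Fixed black rubber mat 210 mm (its x) by 130 mm (its y), 5 mm thick, where the two loose lamps stand side by side along its x, about 100 mm apart. Origin: centre of its underside.
- tray_in (a point): Centre of the inner floor of the fixed shallow steel tool tray: outside 210 mm (its x) by 130 mm (its y), walls 4 mm thick and 22 mm high, floor 4 mm thick; empty. Axes as the tray's.
- wrench: Bystander: steel wrench 190 mm long lying on the far part of the bench. Origin about its underside's middle.
- tape_measure: Bystander: grey tape measure, 65 x 34 x 60 mm, standing on the near part of the bench. Origin: centre of its underside.
- pedal: Bystander: black bicycle pedal, 95 x 80 x 22 mm, lying on the near part of the bench. Origin: centre of its underside.

How it is judged:
By the outcome, as a careful person would: the job done as asked, in the order asked, and still so for the second after the job is handed in, with the robot touching nothing.
It also fails if it takes over 70 s, if anything falls off the work surface, if the arm or the gripper's body presses on something with over 40 N, if the wrist force passes 120 N, or if a joint passes its speed limit or range.

## Working session

There is one attempt and no reset: what is moved stays moved. The work goes in short steps, Python scripts to look and compute and a tool call to move; the robot and the scene stay as the last step left them, time stands still between calls to the robot, and variables do not carry over. Pictures are saved under pics/ and viewed, at most 10 in all, crops included, and the job is handed in when it is done.

Besides the shell and the picture viewer there is one more tool, called by a JSON object that holds its "op" and its "data", one argument or row to a line. send_rows: Moves the arm, as the interface text tells. Its arguments: {"type":"object","properties":{"series":{"type":"array","items":{"type":"object","properties":{"tx":{"type":"number"},"ty":{"type":"number"},"tz":{"type":"number"},"rx":{"type":"number"},"ry":{"type":"number"},"rz":{"type":"number"}}}},"gripper":{"type":"number"},"force":{"type":"number"}},"required":["series"]}

```bash
mkdir -p pics; cat > h.py <<'E'
import numpy as np,cv2
from scipy.spatial.transform import Rotation as R
from plant import telemetry,imaging,workorder
def grab(n):
    m=imaging.camera_model(n); p,d=imaging.grab_frame(n); return m,p,d
def cloud(m,d):
    h,w=d.shape; u,v=np.meshgrid(np.arange(w),np.arange(h))
    K=np.array([[m['fx'],0,m['cx']],[0,m['fy'],m['cy']],[0,0,1.]])
    n=cv2.undistortPoints(np.stack([u,v],-1).reshape(-1,1,2).astype(float),K,np.array(m['dist_coeffs'])).reshape(h,w,2)
    P=np.dstack([n*d[...,None],d])
    W=P@R.from_quat(m['orientation']).as_matrix().T+np.array(m['xyz'])
    W[d==0]=np.nan
    return W
E
python3 - <<'E'
from h import *
print(telemetry.state())
for n in('top','side'):
    m,p,d=grab(n); print(n,m); cv2.imwrite(f'pics/{n}0.png',p); np.save(n+'0.npy',cloud(m,d))
E
```

```text
{'t': 0.0, 'q': array([-1.24506373e+00,  8.79537108e-02,  1.37229192e+00, -3.62081960e-05,
        1.68360702e+00, -1.03114885e-01]), 'joint_vel': array([-0.00211616, -0.00073963,  0.00037479, -0.00124246, -0.00117789,
       -0.00047253]), 'joint_torque': array([ 9.10681993e-04, -3.51856399e+01, -3.13272965e+01,  4.97304632e-05,
        1.06238388e-02, -2.97012855e-05]), 'ee_pos': array([ 0.2285701 , -0.49987094,  0.30272055]), 'eef_rot': array([ 9.77098981e-01,  2.12782293e-01, -1.43399363e-04, -1.12100814e-03]), 'contact_force': array([ 0.06833187,  0.56069602, -0.10409073]), 'moment': array([-0.03403287,  0.03576893, -0.00654808]), 'gripper_force': 0.0, 'width': 0.08558754798526652}
top {'fx': 445.8398422863458, 'fy': 445.8398422863458, 'cx': 275.20245399549304, 'cy': 218.5745355025516, 'dist_coeffs': array([-0.06269656,  0.        ,  0.        ,  0.        ,  0.        ]), 'xyz': array([0.53557111, 0.02144904, 0.93812387]), 'orientation': array([-0.70311095,  0.71067691, -0.01939183,  0.0140455 ])}
side {'fx': 432.8103274857934, 'fy': 432.8103274857934, 'cx': 277.4008754380837, 'cy': 208.7336324502552, 'dist_coeffs': array([-0.04247653,  0.        ,  0.        ,  0.        ,  0.        ]), 'xyz': array([ 0.51471111, -0.59829709,  0.7920063 ]), 'orientation': array([ 0.93704552, -0.05766061,  0.01709579, -0.34398936])}
```

View pics/top0.png

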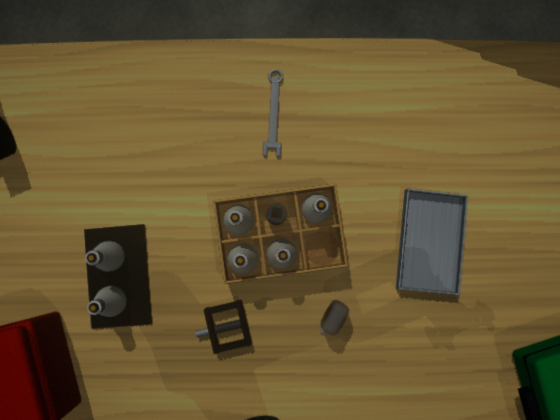

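View pics/side0.png

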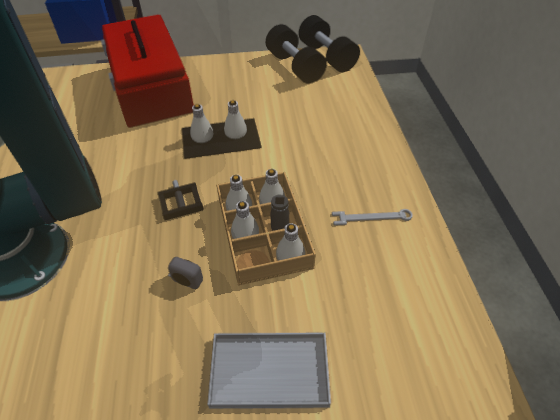

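The top view shows the mat lamps' caps at about (92,257) and (95,307). The crate corners are at (214,200), (336,186), (348,267) and (226,282). The socket is at (276,213), the empty pocket at (322,246) and the tray centre at (432,243). The side view agrees: the tray is empty and everything stands upright. Next I'll get positions from depth.

```bash
python3 - <<'E'
from h import *
W=np.load('top0.npy')
z=W[...,2]
def blobs(W,lo,hi,xr=(0.3,0.7),yr=(-.4,.45),mn=8):
    z=W[...,2]
    m=((z>lo)&(z<hi)&(W[...,0]>xr[0])&(W[...,0]<xr[1])&(W[...,1]>yr[0])&(W[...,1]<yr[1])).astype(np.uint8)
    n,l,s,c=cv2.connectedComponentsWithStats(m)
    for i in range(1,n):
        if s[i,4]>=mn:
            P=W[l==i]; q=P[:,:2]; r=cv2.minAreaRect((q*1000).astype(np.float32))
            print(s[i,4],c[i].round(),'med',np.median(P,0).round(4),'rect',np.round(r[0],1),np.round(r[1],1),round(r[2],1))
for n in('top','side'):
    W=np.load(n+'0.npy')
    print(n,'caps');blobs(W,.08,.125)
    print('mid');blobs(W,.04,.06,mn=60)
    print('tray walls');blobs(W,.016,.035,yr=(-.45,-.2),mn=40)
W=np.load('top0.npy')
for u,v in[(322,246),(432,243),(130,240),(276,213),(160,350)]: print(u,v,W[v,u])
E
```

```text
top caps
179 [320. 205.] med [ 0.5997 -0.0703  0.1014] rect [600.6 -71.5] [25.4 26.6] 45.1
300 [277. 213.] med [0.5863 0.0114 0.0933] rect [586.6  11.9] [36.2 34.9] 44.6
172 [235. 218.] med [0.5779 0.09   0.1018] rect [578.1  90.6] [26.7 24.8] 89.8
169 [283. 255.] med [0.5069 0.0012 0.1021] rect [507.4   1.7] [26.1 26.6] 45.0
213 [ 94. 258.] med [0.5046 0.3571 0.1011] rect [504.9 361.2] [28.6 25.3] 89.8
177 [240. 260.] med [0.4983 0.0813 0.1016] rect [498.1  81.3] [26.  26.9] 63.4
231 [ 96. 306.] med [0.4134 0.3537 0.1009] rect [412.2 357.5] [28. 27.] 86.9
13 [ 44. 366.] med [0.303  0.4493 0.1113] rect [305.1 449. ] [9.5 1.7] 2.9
8 [ 49. 364.] med [0.3037 0.4491 0.0937] rect [303.  449.1] [4.6 0.9] 20.4
mid
1954 [280. 233.] med [0.5487 0.0028 0.0507] rect [548.7   4.8] [167.4 248.7] 7.4
238 [316. 208.] med [ 0.5962 -0.0632  0.0491] rect [599.6 -71.1] [50.6 50.6] 89.3
255 [238. 219.] med [0.5751 0.0865 0.0502] rect [578.6  90.3] [50.8 51.5] 13.8
253 [282. 253.] med [0.5091 0.0021 0.0497] rect [506.7   1.6] [51. 51.] 44.2
249 [108. 256.] med [0.5064 0.347  0.0492] rect [505.1 357.5] [5
[... 1269 characters left out ...]
  0.0742 0.0517] rect [578.1  79. ] [32.3 51.7] 84.1
152 [237. 199.] med [0.4936 0.0653 0.0515] rect [498.7  71.8] [51.4 30. ] 1.8
121 [280. 219.] med [ 0.5858 -0.0054  0.0516] rect [584.5   0. ] [20.2 40.3] 79.9
220 [244. 227.] med [ 0.5073 -0.0168  0.0493] rect [506.   -8.4] [38.1 53.2] 84.8
412 [184. 270.] med [ 0.3795 -0.1137  0.0568] rect [ 378.1 -105. ] [37.6 64.2] 60.6
tray walls
1039 [267. 369.] med [ 0.5177 -0.3168  0.0217] rect [ 527.7 -315.3] [130.3 211.3] 83.4
322 246 [ 0.52118582 -0.08331454  0.00361555]
432 243 [ 0.52452912 -0.31737207  0.00256656]
130 240 [0.53786137 0.31916147 0.00626141]
276 213 [0.58622132 0.01319277 0.09122937]
160 350 [ 0.30642254  0.25890915 -0.00228526]
```

{"op": "send_rows", "data": {
  "series": [
    {"tx": 2.24, "ty": 3.19, "rz": 0.0794},
    {"tx": 2.24, "ty": 3.19, "rz": 0.0794},
    {"tx": 2.24, "ty": 3.19, "rz": 0.0794},
    {"tx": 2.24, "ty": 3.19, "rz": 0.0794},
    {"tx": 2.24, "ty": 3.19, "rz": 0.0794},
    {"tx": 2.24, "ty": 3.19, "rz": 0.0794},
    {"tx": 2.24, "ty": 3.19, "rz": 0.0794},
    {"tx": 2.24, "ty": 3.19, "rz": 0.0794}
  ],
  "gripper": 6.0,
  "force": 20
}}

```text
schema error: expected keys tx, ty, tz, rx, ry, rz
```

{"op": "send_rows", "data": {
  "series": [
    {"tx": 2.24, "ty": 3.19, "rz": 0.0794},
    {"tx": 2.24, "ty": 3.19, "rz": 0.0794},
    {"tx": 2.24, "ty": 3.19, "rz": 0.0794},
    {"tx": 2.24, "ty": 3.19, "rz": 0.0794},
    {"tx": 2.24, "ty": 3.19, "rz": 0.0794},
    {"tx": 2.24, "ty": 3.19, "rz": 0.0794},
    {"tx": 2.24, "ty": 3.19, "rz": 0.0794},
    {"tx": 2.24, "ty": 3.19, "rz": 0.0794}
  ]
}}

```text
schema error: expected keys tx, ty, tz, rx, ry, rz
```

{"op": "send_rows", "data": {
  "series": [
    {"tz": -2},
    {"tz": -2},
    {}
  ]
}}

```text
schema error: expected keys tx, ty, tz, rx, ry, rz
```

All six keys are required in each row.

{"op": "send_rows", "data": {
  "series": [
    {"tx": 2.24, "ty": 3.19, "tz": 0, "rx": 0, "ry": 0, "rz": 0.0794},
    {"tx": 2.24, "ty": 3.19, "tz": 0, "rx": 0, "ry": 0, "rz": 0.0794},
    {"tx": 2.24, "ty": 3.19, "tz": 0, "rx": 0, "ry": 0, "rz": 0.0794},
    {"tx": 2.24, "ty": 3.19, "tz": 0, "rx": 0, "ry": 0, "rz": 0.0794},
    {"tx": 2.24, "ty": 3.19, "tz": 0, "rx": 0, "ry": 0, "rz": 0.0794},
    {"tx": 2.24, "ty": 3.19, "tz": 0, "rx": 0, "ry": 0, "rz": 0.0794},
    {"tx": 2.24, "ty": 3.19, "tz": 0, "rx": 0, "ry": 0, "rz": 0.0794},
    {"tx": 2.24, "ty": 3.19, "tz": 0, "rx": 0, "ry": 0, "rz": 0.0794}
  ],
  "gripper": 6.0,
  "force": 20
}}

```text
t: 0.77
ee_pos: [0.4084, -0.2432, 0.3035]
eef_rot: [0.861, 0.509, -0.0, -0.0]
contact_force: [0.7, -0.7, 0.8]
width: 0.06
gripper_force: 0.0
```

{"op": "send_rows", "data": {
  "series": [
    {"tx": 2.24, "ty": 3.19, "tz": 0, "rx": 0, "ry": 0, "rz": 0.0794},
    {"tx": 2.24, "ty": 3.19, "tz": 0, "rx": 0, "ry": 0, "rz": 0.0794},
    {"tx": 2.24, "ty": 3.19, "tz": 0, "rx": 0, "ry": 0, "rz": 0.0794},
    {"tx": 2.24, "ty": 3.19, "tz": 0, "rx": 0, "ry": 0, "rz": 0.0794},
    {"tx": 2.24, "ty": 3.19, "tz": 0, "rx": 0, "ry": 0, "rz": 0.0794},
    {"tx": 2.24, "ty": 3.19, "tz": 0, "rx": 0, "ry": 0, "rz": 0.0794},
    {"tx": 2.24, "ty": 3.19, "tz": 0, "rx": 0, "ry": 0, "rz": 0.0794},
    {"tx": 2.24, "ty": 3.19, "tz": 0, "rx": 0, "ry": 0, "rz": 0.0794}
  ]
}}

```text
t: 1.43
ee_pos: [0.5877, 0.0121, 0.3033]
eef_rot: [0.659, 0.752, -0.0, -0.0]
contact_force: [-0.2, 0.0, 0.2]
width: 0.0601
gripper_force: 0.0
```

{"op": "send_rows", "data": {
  "series": [
    {"tx": 0, "ty": 0, "tz": -2, "rx": 0, "ry": 0, "rz": 0},
    {"tx": 0, "ty": 0, "tz": -2, "rx": 0, "ry": 0, "rz": 0},
    {"tx": 0, "ty": 0, "tz": 0, "rx": 0, "ry": 0, "rz": 0}
  ]
}}

```text
t: 1.68
ee_pos: [0.5855, 0.0113, 0.2581]
eef_rot: [0.66, 0.752, -0.003, -0.004]
contact_force: [0.3, -0.0, -1.9]
width: 0.0597
gripper_force: 0.0
```

{"op": "send_rows", "data": {
  "series": [
    {"tx": 0.1, "ty": 0, "tz": -2, "rx": 0, "ry": 0, "rz": 0},
    {"tx": 0, "ty": 0, "tz": -2, "rx": 0, "ry": 0, "rz": 0},
    {"tx": 0, "ty": 0, "tz": -2, "rx": 0, "ry": 0, "rz": 0},
    {"tx": 0, "ty": 0, "tz": -2, "rx": 0, "ry": 0, "rz": 0},
    {"tx": 0, "ty": 0, "tz": -2, "rx": 0, "ry": 0, "rz": 0},
    {"tx": 0, "ty": 0, "tz": -2, "rx": 0, "ry": 0, "rz": 0},
    {"tx": 0, "ty": 0, "tz": 0, "rx": 0, "ry": 0, "rz": 0}
  ]
}}

```text
t: 2.27
ee_pos: [0.5855, 0.0098, 0.1395]
eef_rot: [0.661, 0.751, -0.003, -0.004]
contact_force: [-1.6, 0.2, -0.7]
width: 0.06
gripper_force: 0.0
```

{"op": "send_rows", "data": {
  "series": [
    {"tx": 0, "ty": 0, "tz": 0, "rx": 0, "ry": 0, "rz": 0},
    {"tx": 0, "ty": 0, "tz": 0, "rx": 0, "ry": 0, "rz": 0},
    {"tx": 0, "ty": 0, "tz": 0, "rx": 0, "ry": 0, "rz": 0}
  ],
  "gripper": 4.0
}}

```text
t: 2.52
ee_pos: [0.589, 0.0099, 0.1462]
eef_rot: [0.66, 0.751, 0.001, 0.001]
contact_force: [-1.6, -0.1, -0.3]
width: 0.04
gripper_force: 0.3
```

{"op": "send_rows", "data": {
  "series": [
    {"tx": 0, "ty": 0, "tz": 0, "rx": 0, "ry": 0, "rz": 0},
    {"tx": 0, "ty": 0, "tz": 0, "rx": 0, "ry": 0, "rz": 0},
    {"tx": 0, "ty": 0, "tz": 0, "rx": 0, "ry": 0, "rz": 0}
  ],
  "gripper": 3.6
}}

```text
t: 2.77
ee_pos: [0.5887, 0.01, 0.1461]
eef_rot: [0.66, 0.751, 0.001, 0.001]
contact_force: [-2.7, -0.1, 6.5]
width: 0.0362
gripper_force: 7.1
```

{"op": "send_rows", "data": {
  "series": [
    {"tx": 0, "ty": 0, "tz": 0, "rx": 0, "ry": 0, "rz": 0},
    {"tx": 0, "ty": 0, "tz": 0, "rx": 0, "ry": 0, "rz": 0},
    {"tx": 0, "ty": 0, "tz": 0, "rx": 0, "ry": 0, "rz": 0},
    {"tx": 0, "ty": 0, "tz": 0, "rx": 0, "ry": 0, "rz": 0}
  ]
}}

```text
t: 3.1
ee_pos: [0.5887, 0.01, 0.1461]
eef_rot: [0.66, 0.751, 0.001, 0.001]
contact_force: [-1.6, -1.1, 6.0]
width: 0.0362
gripper_force: 7.1
```

{"op": "send_rows", "data": {
  "series": [
    {"tx": 0, "ty": 0, "tz": 0, "rx": 0, "ry": 0, "rz": 0},
    {"tx": -0.1, "ty": 0, "tz": -0.5, "rx": 0, "ry": 0, "rz": 0},
    {"tx": 0, "ty": 0.1, "tz": -0.6, "rx": 0, "ry": 0, "rz": 0},
    {"tx": 0, "ty": 0, "tz": 0, "rx": 0, "ry": 0, "rz": 0},
    {"tx": 0, "ty": 0, "tz": 0, "rx": 0, "ry": 0, "rz": 0}
  ],
  "gripper": 5.0
}}

```text
t: 3.52
ee_pos: [0.5864, 0.0114, 0.1314]
eef_rot: [0.66, 0.751, -0.001, -0.001]
contact_force: [-0.6, -0.4, 0.5]
width: 0.0501
gripper_force: 0.0
```

{"op": "send_rows", "data": {
  "series": [
    {"tx": 0, "ty": 0, "tz": 0, "rx": 0, "ry": 0, "rz": 0},
    {"tx": 0, "ty": 0, "tz": 0, "rx": 0, "ry": 0, "rz": 0},
    {"tx": 0, "ty": 0, "tz": 0, "rx": 0, "ry": 0, "rz": 0},
    {"tx": 0, "ty": 0, "tz": 0, "rx": 0, "ry": 0, "rz": 0}
  ],
  "gripper": 3.0,
  "force": 30
}}

```text
t: 3.85
ee_pos: [0.587, 0.0112, 0.1326]
eef_rot: [0.66, 0.751, -0.0, -0.0]
contact_force: [0.1, 1.0, -1.6]
width: 0.0358
gripper_force: 31.0
```

{"op": "send_rows", "data": {
  "series": [
    {"tx": 0, "ty": 0, "tz": 0.5, "rx": 0, "ry": 0, "rz": 0},
    {"tx": 0, "ty": 0, "tz": 1, "rx": 0, "ry": 0, "rz": 0},
    {"tx": 0, "ty": 0, "tz": 1, "rx": 0, "ry": 0, "rz": 0}
  ]
}}

```text
t: 4.1
ee_pos: [0.5866, 0.0112, 0.158]
eef_rot: [0.66, 0.751, -0.001, -0.001]
contact_force: [0.5, 0.4, -2.7]
width: 0.0355
gripper_force: 30.9
```

{"op": "send_rows", "data": {
  "series": [
    {"tx": 0, "ty": 0, "tz": 2, "rx": 0, "ry": 0, "rz": 0},
    {"tx": 0, "ty": 0, "tz": 2, "rx": 0, "ry": 0, "rz": 0},
    {"tx": 0, "ty": 0, "tz": 2, "rx": 0, "ry": 0, "rz": 0},
    {"tx": 0, "ty": 0, "tz": 2, "rx": 0, "ry": 0, "rz": 0},
    {"tx": 0, "ty": 0, "tz": 2, "rx": 0, "ry": 0, "rz": 0},
    {"tx": 0, "ty": 0, "tz": 1, "rx": 0, "ry": 0, "rz": 0}
  ]
}}

```text
t: 4.6
ee_pos: [0.5879, 0.0111, 0.2727]
eef_rot: [0.66, 0.751, 0.002, 0.003]
contact_force: [0.3, -0.1, -2.2]
width: 0.0356
gripper_force: 31.1
```

{"op": "send_rows", "data": {
  "series": [
    {"tx": -0.2, "ty": -1.5, "tz": 0, "rx": 0, "ry": 0, "rz": 0},
    {"tx": -0.6, "ty": -3, "tz": 0, "rx": 0, "ry": 0, "rz": 0},
    {"tx": -0.6, "ty": -3, "tz": 0, "rx": 0, "ry": 0, "rz": 0},
    {"tx": -0.6, "ty": -3, "tz": 0, "rx": 0, "ry": 0, "rz": 0},
    {"tx": -0.6, "ty": -3, "tz": 0, "rx": 0, "ry": 0, "rz": 0},
    {"tx": -0.6, "ty": -3, "tz": 0, "rx": 0, "ry": 0, "rz": 0},
    {"tx": -0.6, "ty": -3, "tz": 0, "rx": 0, "ry": 0, "rz": 0}
  ]
}}

```text
t: 5.18
ee_pos: [0.5485, -0.1851, 0.2683]
eef_rot: [0.66, 0.751, 0.0, 0.0]
contact_force: [0.1, 0.4, -4.8]
width: 0.0357
gripper_force: 31.1
```

{"op": "send_rows", "data": {
  "series": [
    {"tx": -0.6, "ty": -3, "tz": 0, "rx": 0, "ry": 0, "rz": 0},
    {"tx": -0.6, "ty": -3, "tz": 0, "rx": 0, "ry": 0, "rz": 0},
    {"tx": -0.6, "ty": -3, "tz": 0, "rx": 0, "ry": 0, "rz": 0},
    {"tx": -0.4, "ty": -2.5, "tz": -2, "rx": 0, "ry": 0, "rz": 0},
    {"tx": 0, "ty": -1.6, "tz": -2, "rx": 0, "ry": 0, "rz": 0},
    {"tx": 0, "ty": 0, "tz": -2, "rx": 0, "ry": 0, "rz": 0},
    {"tx": 0, "ty": 0, "tz": -2, "rx": 0, "ry": 0, "rz": 0},
    {"tx": 0, "ty": 0, "tz": -1.5, "rx": 0, "ry": 0, "rz": 0}
  ]
}}

```text
t: 5.85
ee_pos: [0.5262, -0.3151, 0.1708]
eef_rot: [0.661, 0.751, -0.0, -0.001]
contact_force: [0.4, -0.4, -5.1]
width: 0.0357
gripper_force: 31.1
```

{"op": "send_rows", "data": {
  "series": [
    {"tx": 0, "ty": 0, "tz": -1, "rx": 0, "ry": 0, "rz": 0},
    {"tx": 0, "ty": 0, "tz": -0.5, "rx": 0, "ry": 0, "rz": 0},
    {"tx": 0, "ty": 0, "tz": 0, "rx": 0, "ry": 0, "rz": 0},
    {"tx": 0, "ty": 0, "tz": 0, "rx": 0, "ry": 0, "rz": 0},
    {"tx": 0, "ty": 0, "tz": 0, "rx": 0, "ry": 0, "rz": 0}
  ]
}}

```text
t: 6.27
ee_pos: [0.5278, -0.3151, 0.1597]
eef_rot: [0.66, 0.751, 0.0, 0.002]
contact_force: [-0.1, 0.0, -3.9]
width: 0.0357
gripper_force: 31.2
```

{"op": "send_rows", "data": {
  "series": [
    {"tx": 0, "ty": 0, "tz": -1, "rx": 0, "ry": 0, "rz": 0},
    {"tx": 0, "ty": 0, "tz": -0.8, "rx": 0, "ry": 0, "rz": 0},
    {"tx": 0, "ty": 0, "tz": -0.4, "rx": 0, "ry": 0, "rz": 0},
    {"tx": 0, "ty": 0, "tz": -0.2, "rx": 0, "ry": 0, "rz": 0},
    {"tx": 0, "ty": 0, "tz": -0.1, "rx": 0, "ry": 0, "rz": 0},
    {"tx": 0, "ty": 0, "tz": -0.1, "rx": 0, "ry": 0, "rz": 0},
    {"tx": 0, "ty": 0, "tz": 0, "rx": 0, "ry": 0, "rz": 0},
    {"tx": 0, "ty": 0, "tz": 0, "rx": 0, "ry": 0, "rz": 0}
  ]
}}

```text
t: 6.93
ee_pos: [0.5272, -0.3149, 0.1322]
eef_rot: [0.66, 0.751, 0.0, 0.0]
contact_force: [0.4, 0.7, -3.3]
width: 0.0356
gripper_force: 31.3
```

{"op": "send_rows", "data": {
  "series": [
    {"tx": 0, "ty": 0, "tz": -0.1, "rx": 0, "ry": 0, "rz": 0},
    {"tx": 0, "ty": 0, "tz": -0.1, "rx": 0, "ry": 0, "rz": 0},
    {"tx": 0, "ty": 0, "tz": 0, "rx": 0, "ry": 0, "rz": 0},
    {"tx": 0, "ty": 0, "tz": 0, "rx": 0, "ry": 0, "rz": 0}
  ]
}}

```text
t: 7.27
ee_pos: [0.5274, -0.3151, 0.1316]
eef_rot: [0.66, 0.751, 0.0, 0.001]
contact_force: [-1.1, 1.2, 6.2]
width: 0.0356
gripper_force: 32.0
```

{"op": "send_rows", "data": {
  "series": [
    {"tx": 0, "ty": 0, "tz": 0, "rx": 0, "ry": 0, "rz": 0},
    {"tx": 0, "ty": 0, "tz": 0, "rx": 0, "ry": 0, "rz": 0},
    {"tx": 0, "ty": 0, "tz": 0, "rx": 0, "ry": 0, "rz": 0},
    {"tx": 0, "ty": 0, "tz": 1, "rx": 0, "ry": 0, "rz": 0},
    {"tx": 0, "ty": 0, "tz": 3, "rx": 0, "ry": 0, "rz": 0},
    {"tx": 0, "ty": 0, "tz": 4, "rx": 0, "ry": 0, "rz": 0},
    {"tx": 0, "ty": 0, "tz": 4, "rx": 0, "ry": 0, "rz": 0},
    {"tx": -0.1, "ty": 2, "tz": 2, "rx": 0, "ry": 0, "rz": 0}
  ],
  "gripper": 5.5,
  "force": 20
}}

```text
t: 7.93
ee_pos: [0.5269, -0.298, 0.2765]
eef_rot: [0.662, 0.75, -0.0, 0.005]
contact_force: [0.7, 0.7, 1.8]
width: 0.0557
gripper_force: 0.0
```

{"op": "send_rows", "data": {
  "series": [
    {"tx": -0.1, "ty": 3.6, "tz": 0, "rx": 0, "ry": 0, "rz": 0},
    {"tx": -0.1, "ty": 3.6, "tz": 0, "rx": 0, "ry": 0, "rz": 0},
    {"tx": -0.1, "ty": 3.6, "tz": 0, "rx": 0, "ry": 0, "rz": 0},
    {"tx": -0.1, "ty": 3.6, "tz": 0, "rx": 0, "ry": 0, "rz": 0},
    {"tx": -0.1, "ty": 3.6, "tz": 0, "rx": 0, "ry": 0, "rz": 0},
    {"tx": -0.1, "ty": 3.6, "tz": 0, "rx": 0, "ry": 0, "rz": 0},
    {"tx": -0.1, "ty": 3.6, "tz": 0, "rx": 0, "ry": 0, "rz": 0},
    {"tx": -0.1, "ty": 3.6, "tz": 0, "rx": 0, "ry": 0, "rz": 0}
  ]
}}

```text
t: 8.6
ee_pos: [0.5178, -0.0051, 0.2709]
eef_rot: [0.66, 0.751, 0.001, 0.001]
contact_force: [1.1, 1.2, 0.7]
width: 0.0548
gripper_force: 0.0
```

{"op": "send_rows", "data": {
  "series": [
    {"tx": -0.1, "ty": 3.6, "tz": 0, "rx": 0, "ry": 0, "rz": 0},
    {"tx": -0.1, "ty": 3.6, "tz": 0, "rx": 0, "ry": 0, "rz": 0},
    {"tx": -0.1, "ty": 3.6, "tz": 0, "rx": 0, "ry": 0, "rz": 0},
    {"tx": -0.1, "ty": 3.6, "tz": 0, "rx": 0, "ry": 0, "rz": 0},
    {"tx": -0.1, "ty": 3.6, "tz": 0, "rx": 0, "ry": 0, "rz": 0},
    {"tx": -0.1, "ty": 3.6, "tz": 0, "rx": 0, "ry": 0, "rz": 0},
    {"tx": -0.2, "ty": 3.6, "tz": 0, "rx": 0, "ry": 0, "rz": 0},
    {"tx": -0.2, "ty": 3.6, "tz": 0, "rx": 0, "ry": 0, "rz": 0}
  ]
}}

```text
t: 9.27
ee_pos: [0.5077, 0.283, 0.2708]
eef_rot: [0.66, 0.751, 0.001, 0.0]
contact_force: [1.5, -0.3, 1.0]
width: 0.0551
gripper_force: 0.0
```

{"op": "send_rows", "data": {
  "series": [
    {"tx": -0.2, "ty": 3.6, "tz": 0, "rx": 0, "ry": 0, "rz": 0},
    {"tx": -0.2, "ty": 2.5, "tz": 0, "rx": 0, "ry": 0, "rz": 0},
    {"tx": 0, "ty": 1, "tz": 0, "rx": 0, "ry": 0, "rz": 0},
    {"tx": 0, "ty": 0, "tz": 0, "rx": 0, "ry": 0, "rz": 0},
    {"tx": 0, "ty": 0, "tz": 0, "rx": 0, "ry": 0, "rz": 0}
  ]
}}

```text
t: 9.68
ee_pos: [0.5042, 0.3518, 0.27]
eef_rot: [0.66, 0.751, -0.0, 0.0]
contact_force: [0.3, -0.6, 0.3]
width: 0.0549
gripper_force: 0.0
```

```bash
python3 - <<'E'
from h import *
s=telemetry.state();print(s['ee_pos'])
m,p,d=grab('wrist'); cv2.imwrite('pics/w1.png',p); W=cloud(m,d); np.save('w1.npy',W)
print(m['xyz'],m['orientation'])
m,p,d=grab('top'); cv2.imwrite('pics/t1.png',p)
E
```

```text
[0.50416772 0.35182258 0.27003893]
[0.49338091 0.4339551  0.33970392] [0.98472371 0.06327849 0.01054176 0.16187623]
```

View pics/w1.png

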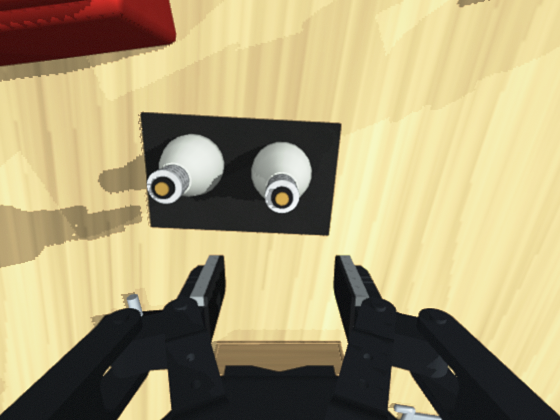

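View pics/t1.png

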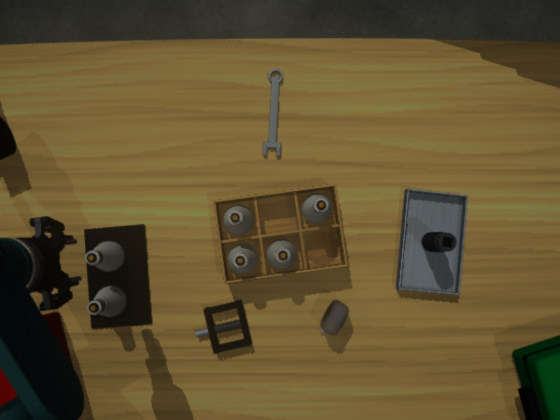

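The socket stands upright in the tray at (438,242), and the four crate lamps haven't moved. The wrist view shows the lamp caps at (165,187) and (282,197).

```bash
python3 - <<'E'
from h import *
W=np.load('w1.npy'); z=W[...,2]
m=((z>.098)&(z<.125)).astype(np.uint8); m[240:]=0
n,l,s,c=cv2.connectedComponentsWithStats(m)
for i in range(1,n):
    if s[i,4]>30:
        P=W[l==i]; r=cv2.minAreaRect((P[:,:2]*1000).astype(np.float32)); print(s[i,4],c[i].round(),np.median(P,0).round(4),r)
        T=P[P[:,2]>.105]; print(len(T),T.mean(0) if len(T) else 0)
E
```

```text
3529 [64. 17.] [0.3532 0.4645 0.1161] ((344.934814453125, 463.34967041015625), (94.79177856445312, 11.978166580200195), 16.302824020385742)
3037 [0.35276683 0.46475158 0.11565106]
928 [164. 185.] [0.4128 0.3591 0.1025] ((411.27056884765625, 357.2247619628906), (27.23396873474121, 26.248241424560547), 48.674476623535156)
351 [0.41171439 0.35766986 0.1064457 ]
873 [282. 195.] [0.5049 0.3629 0.1025] ((505.2071533203125, 361.5901794433594), (25.848691940307617, 26.850088119506836), 7.186191558837891)
332 [0.50510578 0.36171765 0.10644492]
```

{"op": "send_rows", "data": {
  "series": [
    {"tx": 0.1, "ty": 0.9, "tz": -1, "rx": 0, "ry": 0, "rz": 0},
    {"tx": 0, "ty": 0, "tz": -2, "rx": 0, "ry": 0, "rz": 0},
    {"tx": 0, "ty": 0, "tz": -2, "rx": 0, "ry": 0, "rz": 0},
    {"tx": 0, "ty": 0, "tz": -1, "rx": 0, "ry": 0, "rz": 0},
    {"tx": 0, "ty": 0, "tz": 0, "rx": 0, "ry": 0, "rz": 0},
    {"tx": 0, "ty": 0, "tz": 0, "rx": 0, "ry": 0, "rz": 0}
  ]
}}

```text
t: 10.28
ee_pos: [0.5051, 0.3606, 0.2092]
eef_rot: [0.661, 0.751, -0.001, -0.0]
contact_force: [-0.4, 0.1, 0.3]
width: 0.0551
gripper_force: 0.0
```

{"op": "send_rows", "data": {
  "series": [
    {"tx": 0, "ty": 0, "tz": -1, "rx": 0, "ry": 0, "rz": 0},
    {"tx": 0, "ty": 0, "tz": -2, "rx": 0, "ry": 0, "rz": 0},
    {"tx": 0, "ty": 0, "tz": -1.5, "rx": 0, "ry": 0, "rz": 0},
    {"tx": 0, "ty": 0, "tz": -1, "rx": 0, "ry": 0, "rz": 0},
    {"tx": 0, "ty": 0, "tz": -0.4, "rx": 0, "ry": 0, "rz": 0},
    {"tx": 0, "ty": 0, "tz": 0, "rx": 0, "ry": 0, "rz": 0},
    {"tx": 0, "ty": 0, "tz": 0, "rx": 0, "ry": 0, "rz": 0}
  ]
}}

```text
t: 10.87
ee_pos: [0.5055, 0.3614, 0.1518]
eef_rot: [0.66, 0.751, 0.001, 0.0]
contact_force: [0.3, 0.4, 0.5]
width: 0.0552
gripper_force: 0.0
```

{"op": "send_rows", "data": {
  "series": [
    {"tx": 0, "ty": 0, "tz": -0.2, "rx": 0, "ry": 0, "rz": 0},
    {"tx": 0, "ty": 0, "tz": 0, "rx": 0, "ry": 0, "rz": 0},
    {"tx": 0, "ty": 0, "tz": 0, "rx": 0, "ry": 0, "rz": 0},
    {"tx": 0, "ty": 0, "tz": 0, "rx": 0, "ry": 0, "rz": 0}
  ],
  "gripper": 3.1
}}

```text
t: 11.2
ee_pos: [0.5053, 0.3613, 0.1496]
eef_rot: [0.66, 0.751, 0.001, 0.0]
contact_force: [-0.2, 0.0, 0.2]
width: 0.0308
gripper_force: 0.0
```

{"op": "send_rows", "data": {
  "series": [
    {"tx": 0, "ty": 0, "tz": 0, "rx": 0, "ry": 0, "rz": 0},
    {"tx": 0, "ty": 0, "tz": 0, "rx": 0, "ry": 0, "rz": 0},
    {"tx": 0, "ty": 0, "tz": 0, "rx": 0, "ry": 0, "rz": 0}
  ],
  "gripper": 2.8
}}

```text
t: 11.45
ee_pos: [0.5052, 0.3613, 0.1493]
eef_rot: [0.66, 0.751, 0.0, 0.0]
contact_force: [-0.2, -0.0, 1.3]
width: 0.0283
gripper_force: 0.5
```

{"op": "send_rows", "data": {
  "series": [
    {"tx": 0, "ty": 0, "tz": 0, "rx": 0, "ry": 0, "rz": 0},
    {"tx": 0, "ty": 0, "tz": 0, "rx": 0, "ry": 0, "rz": 0},
    {"tx": 0, "ty": 0, "tz": 0, "rx": 0, "ry": 0, "rz": 0}
  ],
  "gripper": 2.68
}}

```text
t: 11.7
ee_pos: [0.5051, 0.3613, 0.1494]
eef_rot: [0.66, 0.751, 0.0, 0.0]
contact_force: [-0.3, -0.7, 2.2]
width: 0.0268
gripper_force: 4.0
```

{"op": "send_rows", "data": {
  "series": [
    {"tx": 0, "ty": 0, "tz": 0, "rx": 0, "ry": 0, "rz": 0},
    {"tx": 0, "ty": 0, "tz": 0, "rx": 0, "ry": 0, "rz": 0},
    {"tx": 0, "ty": 0, "tz": 0.2, "rx": 0, "ry": 0, "rz": 0},
    {"tx": 0, "ty": 0, "tz": 0.4, "rx": 0, "ry": 0, "rz": 0},
    {"tx": 0, "ty": 0, "tz": 0.4, "rx": 0, "ry": 0, "rz": 0},
    {"tx": 0, "ty": 0, "tz": 0, "rx": 0, "ry": 0, "rz": 0},
    {"tx": 0, "ty": 0, "tz": 0, "rx": 0, "ry": 0, "rz": 0}
  ],
  "gripper": 2.63
}}

```text
t: 12.28
ee_pos: [0.5053, 0.3612, 0.1592]
eef_rot: [0.66, 0.751, 0.0, 0.0]
contact_force: [-0.5, -0.0, -1.3]
width: 0.0263
gripper_force: 12.1
```

{"op": "send_rows", "data": {
  "series": [
    {"tx": 0, "ty": 0, "tz": 0, "rx": 0, "ry": 0, "rz": 0},
    {"tx": 0, "ty": 0, "tz": 0, "rx": 0, "ry": 0, "rz": 0}
  ],
  "gripper": 2.67
}}

```text
t: 12.45
ee_pos: [0.505, 0.3611, 0.1586]
eef_rot: [0.66, 0.751, -0.0, -0.0]
contact_force: [-0.0, -0.5, -0.5]
width: 0.0263
gripper_force: 7.0
```

{"op": "send_rows", "data": {
  "series": [
    {"tx": 0, "ty": 0, "tz": 0.5, "rx": 0, "ry": 0, "rz": 0},
    {"tx": 0, "ty": 0, "tz": 1, "rx": 0, "ry": 0, "rz": 0},
    {"tx": 0, "ty": 0, "tz": 1, "rx": 0, "ry": 0, "rz": 0},
    {"tx": 0, "ty": 0, "tz": 1, "rx": 0, "ry": 0, "rz": 0}
  ],
  "gripper": 2.68
}}

```text
t: 12.78
ee_pos: [0.5053, 0.3613, 0.1956]
eef_rot: [0.66, 0.751, 0.001, 0.0]
contact_force: [0.6, -0.5, -0.8]
width: 0.0271
gripper_force: 4.7
```

{"op": "send_rows", "data": {
  "series": [
    {"tx": 0, "ty": 0, "tz": 1.5, "rx": 0, "ry": 0, "rz": 0},
    {"tx": 0, "ty": 0, "tz": 1.5, "rx": 0, "ry": 0, "rz": 0},
    {"tx": 0, "ty": 0, "tz": 1.5, "rx": 0, "ry": 0, "rz": 0},
    {"tx": 0.2, "ty": -0.9, "tz": 1.5, "rx": 0, "ry": 0, "rz": 0},
    {"tx": 0.4, "ty": -1.5, "tz": 1.5, "rx": 0, "ry": 0, "rz": 0},
    {"tx": 0.5, "ty": -2, "tz": 1, "rx": 0, "ry": 0, "rz": 0},
    {"tx": 0.5, "ty": -2, "tz": 0.5, "rx": 0, "ry": 0, "rz": 0},
    {"tx": 0.5, "ty": -2, "tz": 0, "rx": 0, "ry": 0, "rz": 0}
  ]
}}

```text
t: 13.45
ee_pos: [0.5268, 0.2768, 0.288]
eef_rot: [0.66, 0.751, 0.003, 0.001]
contact_force: [-0.5, -0.2, -0.9]
width: 0.0266
gripper_force: 4.6
```

{"op": "send_rows", "data": {
  "series": [
    {"tx": 0.5, "ty": -2, "tz": 0, "rx": 0, "ry": 0, "rz": 0},
    {"tx": 0.5, "ty": -2, "tz": 0, "rx": 0, "ry": 0, "rz": 0},
    {"tx": 0.5, "ty": -2, "tz": 0, "rx": 0, "ry": 0, "rz": 0},
    {"tx": 0.5, "ty": -2, "tz": 0, "rx": 0, "ry": 0, "rz": 0},
    {"tx": 0.5, "ty": -2, "tz": 0, "rx": 0, "ry": 0, "rz": 0},
    {"tx": 0.5, "ty": -2, "tz": 0, "rx": 0, "ry": 0, "rz": 0},
    {"tx": 0.5, "ty": -2, "tz": 0, "rx": 0, "ry": 0, "rz": 0},
    {"tx": 0.5, "ty": -2, "tz": 0, "rx": 0, "ry": 0, "rz": 0}
  ]
}}

```text
t: 14.12
ee_pos: [0.5664, 0.1162, 0.2857]
eef_rot: [0.66, 0.751, 0.001, 0.001]
contact_force: [0.1, 0.3, -0.5]
width: 0.0268
gripper_force: 4.6
```

{"op": "send_rows", "data": {
  "series": [
    {"tx": 0.5, "ty": -2, "tz": 0, "rx": 0, "ry": 0, "rz": 0},
    {"tx": 0.5, "ty": -2, "tz": 0, "rx": 0, "ry": 0, "rz": 0},
    {"tx": 0.5, "ty": -2, "tz": 0, "rx": 0, "ry": 0, "rz": 0},
    {"tx": 0.5, "ty": -2, "tz": 0, "rx": 0, "ry": 0, "rz": 0},
    {"tx": 0.3, "ty": -1.5, "tz": 0, "rx": 0, "ry": 0, "rz": 0},
    {"tx": 0, "ty": -1, "tz": 0, "rx": 0, "ry": 0, "rz": 0},
    {"tx": 0, "ty": 0, "tz": 0, "rx": 0, "ry": 0, "rz": 0},
    {"tx": 0, "ty": 0, "tz": 0, "rx": 0, "ry": 0, "rz": 0}
  ]
}}

```text
t: 14.78
ee_pos: [0.589, 0.0122, 0.2848]
eef_rot: [0.661, 0.751, 0.001, 0.0]
contact_force: [0.5, 0.5, -0.6]
width: 0.0266
gripper_force: 4.5
```

```bash
python3 - <<'E'
from h import *
s=telemetry.state();print(s['ee_pos'],s['gripper_force'],s['width'])
m,p,d=grab('wrist'); cv2.imwrite('pics/w2.png',p); W=cloud(m,d); np.save('w2.npy',W)
E
```

```text
[0.58903141 0.01219306 0.28476627] 4.484465336718131 0.026617739512552883
```

View pics/w2.png

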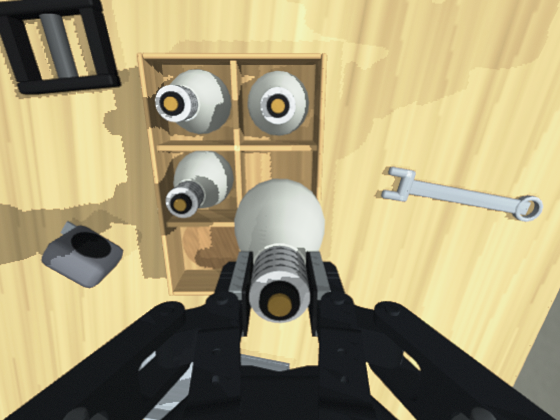

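The lamp is held upright at (280,250), directly above the free middle pocket. I'll lower it now.

{"op": "send_rows", "data": {
  "series": [
    {"tx": 0, "ty": -0.2, "tz": -1, "rx": 0, "ry": 0, "rz": 0},
    {"tx": 0, "ty": 0, "tz": -2, "rx": 0, "ry": 0, "rz": 0},
    {"tx": 0, "ty": 0, "tz": -2, "rx": 0, "ry": 0, "rz": 0},
    {"tx": 0, "ty": 0, "tz": -1, "rx": 0, "ry": 0, "rz": 0},
    {"tx": 0, "ty": 0, "tz": -0.5, "rx": 0, "ry": 0, "rz": 0},
    {"tx": 0, "ty": 0, "tz": 0, "rx": 0, "ry": 0, "rz": 0},
    {"tx": 0, "ty": 0, "tz": 0, "rx": 0, "ry": 0, "rz": 0}
  ]
}}

```text
t: 15.42
ee_pos: [0.5893, 0.0105, 0.2194]
eef_rot: [0.66, 0.751, 0.0, 0.0]
contact_force: [0.1, -0.5, -0.2]
width: 0.0274
gripper_force: 4.5
```

{"op": "send_rows", "data": {
  "series": [
    {"tx": 0, "ty": 0, "tz": -1, "rx": 0, "ry": 0, "rz": 0},
    {"tx": 0, "ty": 0, "tz": -1, "rx": 0, "ry": 0, "rz": 0},
    {"tx": 0, "ty": 0, "tz": -1, "rx": 0, "ry": 0, "rz": 0},
    {"tx": 0, "ty": 0, "tz": -1, "rx": 0, "ry": 0, "rz": 0},
    {"tx": 0, "ty": 0, "tz": -0.6, "rx": 0, "ry": 0, "rz": 0},
    {"tx": 0, "ty": 0, "tz": -0.3, "rx": 0, "ry": 0, "rz": 0},
    {"tx": 0, "ty": 0, "tz": 0, "rx": 0, "ry": 0, "rz": 0},
    {"tx": 0, "ty": 0, "tz": 0, "rx": 0, "ry": 0, "rz": 0}
  ]
}}

```text
t: 16.08
ee_pos: [0.5891, 0.0101, 0.1698]
eef_rot: [0.66, 0.751, -0.0, -0.0]
contact_force: [-0.8, -0.5, -0.4]
width: 0.0265
gripper_force: 4.5
```

{"op": "send_rows", "data": {
  "series": [
    {"tx": 0, "ty": 0, "tz": -0.6, "rx": 0, "ry": 0, "rz": 0},
    {"tx": 0, "ty": 0, "tz": -0.5, "rx": 0, "ry": 0, "rz": 0},
    {"tx": 0, "ty": 0, "tz": -0.4, "rx": 0, "ry": 0, "rz": 0},
    {"tx": 0, "ty": 0, "tz": -0.2, "rx": 0, "ry": 0, "rz": 0},
    {"tx": 0, "ty": 0, "tz": 0, "rx": 0, "ry": 0, "rz": 0},
    {"tx": 0, "ty": 0, "tz": 0, "rx": 0, "ry": 0, "rz": 0}
  ]
}}

```text
t: 16.58
ee_pos: [0.589, 0.0102, 0.1527]
eef_rot: [0.66, 0.751, -0.0, -0.0]
contact_force: [-0.7, -0.3, -1.0]
width: 0.027
gripper_force: 4.5
```

{"op": "send_rows", "data": {
  "series": [
    {"tx": 0, "ty": 0, "tz": -0.1, "rx": 0, "ry": 0, "rz": 0},
    {"tx": 0, "ty": 0, "tz": -0.1, "rx": 0, "ry": 0, "rz": 0},
    {"tx": 0, "ty": 0, "tz": 0, "rx": 0, "ry": 0, "rz": 0},
    {"tx": 0, "ty": 0, "tz": 0, "rx": 0, "ry": 0, "rz": 0}
  ]
}}

```text
t: 16.92
ee_pos: [0.5891, 0.0102, 0.151]
eef_rot: [0.66, 0.751, 0.0, 0.0]
contact_force: [-0.9, -0.0, -0.9]
width: 0.0271
gripper_force: 4.5
```

{"op": "send_rows", "data": {
  "series": [
    {"tx": 0, "ty": 0, "tz": -0.1, "rx": 0, "ry": 0, "rz": 0},
    {"tx": 0, "ty": 0, "tz": 0, "rx": 0, "ry": 0, "rz": 0},
    {"tx": 0, "ty": 0, "tz": 0, "rx": 0, "ry": 0, "rz": 0}
  ]
}}

```text
t: 17.17
ee_pos: [0.589, 0.0102, 0.1499]
eef_rot: [0.66, 0.751, -0.0, -0.0]
contact_force: [0.3, -0.8, -0.4]
width: 0.0268
gripper_force: 4.5
```

{"op": "send_rows", "data": {
  "series": [
    {"tx": 0, "ty": 0, "tz": -0.05, "rx": 0, "ry": 0, "rz": 0},
    {"tx": 0, "ty": 0, "tz": 0, "rx": 0, "ry": 0, "rz": 0},
    {"tx": 0, "ty": 0, "tz": 0, "rx": 0, "ry": 0, "rz": 0}
  ]
}}

```text
t: 17.42
ee_pos: [0.5891, 0.0102, 0.1494]
eef_rot: [0.66, 0.751, 0.0, 0.0]
contact_force: [0.6, -0.1, 0.1]
width: 0.027
gripper_force: 4.5
```

{"op": "send_rows", "data": {
  "series": [
    {"tx": 0, "ty": 0, "tz": -0.06, "rx": 0, "ry": 0, "rz": 0},
    {"tx": 0, "ty": 0, "tz": 0, "rx": 0, "ry": 0, "rz": 0},
    {"tx": 0, "ty": 0, "tz": 0, "rx": 0, "ry": 0, "rz": 0}
  ]
}}

```text
t: 17.67
ee_pos: [0.5891, 0.0102, 0.1494]
eef_rot: [0.66, 0.751, 0.0, 0.0]
contact_force: [-0.8, 0.5, 3.5]
width: 0.0268
gripper_force: 4.9
```

{"op": "send_rows", "data": {
  "series": [
    {"tx": 0, "ty": 0, "tz": 0, "rx": 0, "ry": 0, "rz": 0},
    {"tx": 0, "ty": 0, "tz": 0, "rx": 0, "ry": 0, "rz": 0}
  ],
  "gripper": 2.9
}}

```text
t: 17.83
ee_pos: [0.5892, 0.0102, 0.1489]
eef_rot: [0.66, 0.751, 0.0, 0.0]
contact_force: [0.2, -0.3, 0.1]
width: 0.029
gripper_force: 0.2
```

{"op": "send_rows", "data": {
  "series": [
    {"tx": 0, "ty": 0, "tz": 0, "rx": 0, "ry": 0, "rz": 0},
    {"tx": 0, "ty": 0, "tz": 0, "rx": 0, "ry": 0, "rz": 0},
    {"tx": 0, "ty": 0, "tz": 0.5, "rx": 0, "ry": 0, "rz": 0},
    {"tx": 0, "ty": 0, "tz": 1.5, "rx": 0, "ry": 0, "rz": 0},
    {"tx": 0, "ty": 0, "tz": 2.5, "rx": 0, "ry": 0, "rz": 0},
    {"tx": 0, "ty": 0, "tz": 3, "rx": 0, "ry": 0, "rz": 0},
    {"tx": 0, "ty": 0, "tz": 3, "rx": 0, "ry": 0, "rz": 0},
    {"tx": -0.75, "ty": 1.5, "tz": 1.5, "rx": 0, "ry": 0, "rz": 0}
  ],
  "gripper": 4.8
}}

```text
t: 18.5
ee_pos: [0.5834, 0.0233, 0.2736]
eef_rot: [0.661, 0.75, 0.002, 0.003]
contact_force: [0.5, 0.3, 1.0]
width: 0.048
gripper_force: 0.0
```

{"op": "send_rows", "data": {
  "series": [
    {"tx": -1.6, "ty": 3.2, "tz": 0, "rx": 0, "ry": 0, "rz": 0},
    {"tx": -1.6, "ty": 3.2, "tz": 0, "rx": 0, "ry": 0, "rz": 0},
    {"tx": -1.6, "ty": 3.2, "tz": 0, "rx": 0, "ry": 0, "rz": 0},
    {"tx": -1.6, "ty": 3.2, "tz": 0, "rx": 0, "ry": 0, "rz": 0},
    {"tx": -1.6, "ty": 3.2, "tz": 0, "rx": 0, "ry": 0, "rz": 0},
    {"tx": -1.6, "ty": 3.2, "tz": 0, "rx": 0, "ry": 0, "rz": 0},
    {"tx": -1.6, "ty": 3.2, "tz": 0, "rx": 0, "ry": 0, "rz": 0},
    {"tx": -1.6, "ty": 3.2, "tz": 0, "rx": 0, "ry": 0, "rz": 0}
  ]
}}

```text
t: 19.17
ee_pos: [0.4525, 0.2826, 0.2694]
eef_rot: [0.66, 0.751, 0.0, 0.0]
contact_force: [0.2, 0.4, 0.7]
width: 0.048
gripper_force: 0.0
```

{"op": "send_rows", "data": {
  "series": [
    {"tx": -1.6, "ty": 3.2, "tz": 0, "rx": 0, "ry": 0, "rz": 0},
    {"tx": -1.6, "ty": 2.8, "tz": 0, "rx": 0, "ry": 0, "rz": 0},
    {"tx": -1, "ty": 1.6, "tz": 0, "rx": 0, "ry": 0, "rz": 0},
    {"tx": 0, "ty": 0, "tz": 0, "rx": 0, "ry": 0, "rz": 0},
    {"tx": 0, "ty": 0, "tz": 0, "rx": 0, "ry": 0, "rz": 0}
  ]
}}

```text
t: 19.58
ee_pos: [0.4111, 0.3578, 0.2691]
eef_rot: [0.659, 0.752, 0.0, 0.0]
contact_force: [0.8, -0.9, 0.1]
width: 0.0483
gripper_force: 0.0
```

```bash
python3 - <<'E'
from h import *
s=telemetry.state();print(s['ee_pos'])
m,p,d=grab('wrist'); W=cloud(m,d); z=W[...,2]
q=((z>.098)&(z<.112)).astype(np.uint8); q[240:]=0
n,l,st,c=cv2.connectedComponentsWithStats(q)
for i in range(1,n):
    if st[i,4]>100:
        P=W[l==i]; r=cv2.minAreaRect((P[:,:2]*1000).astype(np.float32)); print(st[i,4],c[i].round(),r)
m,p,d=grab('top'); cv2.imwrite('pics/t2.png',p[150:330,60:490])
E
```

```text
[0.41109987 0.35779806 0.26906257]
934 [138.  66.] ((298.4421081542969, 447.4447937011719), (191.44947814941406, 6.457126617431641), 16.28860855102539)
860 [280. 207.] ((411.90216064453125, 357.3839416503906), (26.04349708557129, 27.24007797241211), 6.940042495727539)
```

View pics/t2.png

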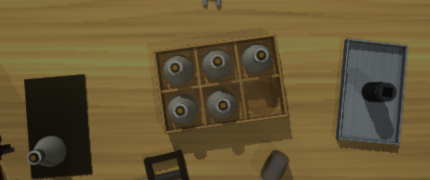

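The first lamp is upright in its pocket at crop (217,61). Before descending I'll check how close the red toolbox is to the wrist.

```bash
python3 - <<'E'
from h import *
for n in('top0','side0','w1'):
    W=np.load(n+'.npy'); 
    if n=='w1': W[240:]=np.nan
    P=W.reshape(-1,3); P=P[np.isfinite(P[:,0])]
    P=P[(P[:,2]>.05)&(P[:,1]>.40)&(P[:,0]>.2)&(P[:,0]<.56)&(P[:,1]<.6)]
    if len(P): print(n,len(P),P.min(0),P.max(0)); Q=P[P[:,2]>.13]; print(Q.min(0) if len(Q) else '',Q.max(0) if len(Q) else '')
E
```

```text
top0 6153 [0.20040384 0.42305872 0.05000374] [0.39018546 0.56578344 0.15555491]
[0.21242531 0.43114467 0.13004938] [0.38384586 0.51846495 0.15555491]
side0 4181 [0.20004368 0.41923757 0.05002611] [0.38836134 0.59995417 0.18959995]
[0.20007372 0.42720795 0.13013299] [0.38421713 0.59995417 0.18959995]
w1 7238 [0.25883665 0.43739075 0.05000186] [0.39009551 0.49435112 0.14512077]
[0.32837047 0.46042932 0.13079305] [0.37490581 0.47202635 0.14512077]
```

{"op": "send_rows", "data": {
  "series": [
    {"tx": 0.1, "ty": 0, "tz": -1, "rx": 0, "ry": 0, "rz": 0},
    {"tx": 0, "ty": 0, "tz": -2, "rx": 0, "ry": 0, "rz": 0},
    {"tx": 0, "ty": 0, "tz": -2, "rx": 0, "ry": 0, "rz": 0},
    {"tx": 0, "ty": 0, "tz": -1, "rx": 0, "ry": 0, "rz": 0},
    {"tx": 0, "ty": 0, "tz": 0, "rx": 0, "ry": 0, "rz": 0},
    {"tx": 0, "ty": 0, "tz": 0, "rx": 0, "ry": 0, "rz": 0}
  ]
}}

```text
t: 20.18
ee_pos: [0.4128, 0.3564, 0.2081]
eef_rot: [0.661, 0.751, -0.001, -0.0]
contact_force: [0.2, -0.5, 0.1]
width: 0.0479
gripper_force: 0.0
```

{"op": "send_rows", "data": {
  "series": [
    {"tx": 0, "ty": 0, "tz": -1, "rx": 0, "ry": 0, "rz": 0},
    {"tx": 0, "ty": 0, "tz": -2, "rx": 0, "ry": 0, "rz": 0},
    {"tx": 0, "ty": 0, "tz": -1.5, "rx": 0, "ry": 0, "rz": 0},
    {"tx": 0, "ty": 0, "tz": -1, "rx": 0, "ry": 0, "rz": 0},
    {"tx": 0, "ty": 0, "tz": -0.4, "rx": 0, "ry": 0, "rz": 0},
    {"tx": 0, "ty": 0, "tz": 0, "rx": 0, "ry": 0, "rz": 0},
    {"tx": 0, "ty": 0, "tz": 0, "rx": 0, "ry": 0, "rz": 0}
  ]
}}

```text
t: 20.77
ee_pos: [0.413, 0.3575, 0.1506]
eef_rot: [0.66, 0.751, 0.001, 0.0]
contact_force: [-0.3, 0.2, 0.0]
width: 0.048
gripper_force: 0.0
```

{"op": "send_rows", "data": {
  "series": [
    {"tx": 0, "ty": 0, "tz": 0, "rx": 0, "ry": 0, "rz": 0},
    {"tx": 0, "ty": 0, "tz": 0, "rx": 0, "ry": 0, "rz": 0},
    {"tx": 0, "ty": 0, "tz": 0, "rx": 0, "ry": 0, "rz": 0},
    {"tx": 0, "ty": 0, "tz": 0, "rx": 0, "ry": 0, "rz": 0}
  ],
  "gripper": 3.2
}}

```text
t: 21.1
ee_pos: [0.4128, 0.3574, 0.1505]
eef_rot: [0.66, 0.751, 0.001, 0.0]
contact_force: [-0.1, 0.1, -0.5]
width: 0.0318
gripper_force: 0.0
```

{"op": "send_rows", "data": {
  "series": [
    {"tx": 0, "ty": 0, "tz": -0.1, "rx": 0, "ry": 0, "rz": 0},
    {"tx": 0, "ty": 0, "tz": 0, "rx": 0, "ry": 0, "rz": 0},
    {"tx": 0, "ty": 0, "tz": 0, "rx": 0, "ry": 0, "rz": 0}
  ],
  "gripper": 2.8
}}

```text
t: 21.35
ee_pos: [0.4124, 0.3573, 0.1493]
eef_rot: [0.66, 0.751, 0.0, -0.0]
contact_force: [-2.1, -0.9, 3.2]
width: 0.0279
gripper_force: 2.3
```

{"op": "send_rows", "data": {
  "series": [
    {"tx": 0, "ty": 0, "tz": 0, "rx": 0, "ry": 0, "rz": 0},
    {"tx": 0, "ty": 0, "tz": 0, "rx": 0, "ry": 0, "rz": 0},
    {"tx": 0, "ty": 0, "tz": 0, "rx": 0, "ry": 0, "rz": 0},
    {"tx": 0, "ty": 0, "tz": 0, "rx": 0, "ry": 0, "rz": 0}
  ],
  "gripper": 2.67
}}

```text
t: 21.68
ee_pos: [0.4126, 0.3574, 0.1494]
eef_rot: [0.66, 0.751, 0.0, -0.0]
contact_force: [-2.0, 0.2, 4.7]
width: 0.0266
gripper_force: 6.4
```

{"op": "send_rows", "data": {
  "series": [
    {"tx": 0, "ty": 0, "tz": 0.2, "rx": 0, "ry": 0, "rz": 0},
    {"tx": 0, "ty": 0, "tz": 0.4, "rx": 0, "ry": 0, "rz": 0},
    {"tx": 0, "ty": 0, "tz": 0.4, "rx": 0, "ry": 0, "rz": 0},
    {"tx": 0, "ty": 0, "tz": 0.5, "rx": 0, "ry": 0, "rz": 0}
  ]
}}

```text
t: 22.02
ee_pos: [0.4125, 0.3569, 0.1635]
eef_rot: [0.66, 0.751, -0.001, 0.0]
contact_force: [0.4, 0.1, -0.8]
width: 0.0266
gripper_force: 5.6
```

{"op": "send_rows", "data": {
  "series": [
    {"tx": 0, "ty": 0, "tz": 1, "rx": 0, "ry": 0, "rz": 0},
    {"tx": 0, "ty": 0, "tz": 1.5, "rx": 0, "ry": 0, "rz": 0},
    {"tx": 0, "ty": 0, "tz": 2, "rx": 0, "ry": 0, "rz": 0},
    {"tx": 0, "ty": 0, "tz": 2, "rx": 0, "ry": 0, "rz": 0},
    {"tx": 0, "ty": 0, "tz": 2, "rx": 0, "ry": 0, "rz": 0},
    {"tx": 0.2, "ty": -0.8, "tz": 2, "rx": 0, "ry": 0, "rz": 0},
    {"tx": 0.4, "ty": -1.5, "tz": 1.5, "rx": 0, "ry": 0, "rz": 0},
    {"tx": 0.5, "ty": -2, "tz": 0.5, "rx": 0, "ry": 0, "rz": 0}
  ]
}}

```text
t: 22.68
ee_pos: [0.4242, 0.315, 0.2932]
eef_rot: [0.659, 0.752, 0.003, 0.001]
contact_force: [0.5, -0.9, -0.1]
width: 0.0266
gripper_force: 5.6
```

{"op": "send_rows", "data": {
  "series": [
    {"tx": 0.6, "ty": -2.4, "tz": 0, "rx": 0, "ry": 0, "rz": 0},
    {"tx": 0.6, "ty": -2.4, "tz": 0, "rx": 0, "ry": 0, "rz": 0},
    {"tx": 0.6, "ty": -2.4, "tz": 0, "rx": 0, "ry": 0, "rz": 0},
    {"tx": 0.6, "ty": -2.4, "tz": 0, "rx": 0, "ry": 0, "rz": 0},
    {"tx": 0.6, "ty": -2.4, "tz": 0, "rx": 0, "ry": 0, "rz": 0},
    {"tx": 0.6, "ty": -2.4, "tz": 0, "rx": 0, "ry": 0, "rz": 0},
    {"tx": 0.6, "ty": -2.4, "tz": 0, "rx": 0, "ry": 0, "rz": 0},
    {"tx": 0.6, "ty": -2.4, "tz": 0, "rx": 0, "ry": 0, "rz": 0}
  ]
}}

```text
t: 23.35
ee_pos: [0.4718, 0.1209, 0.2899]
eef_rot: [0.66, 0.751, 0.001, 0.001]
contact_force: [-0.2, 0.0, -1.3]
width: 0.027
gripper_force: 5.6
```

{"op": "send_rows", "data": {
  "series": [
    {"tx": 0.6, "ty": -2.4, "tz": 0, "rx": 0, "ry": 0, "rz": 0},
    {"tx": 0.6, "ty": -2.4, "tz": 0, "rx": 0, "ry": 0, "rz": 0},
    {"tx": 0.6, "ty": -2.4, "tz": 0, "rx": 0, "ry": 0, "rz": 0},
    {"tx": 0.6, "ty": -2.4, "tz": 0, "rx": 0, "ry": 0, "rz": 0},
    {"tx": 0.6, "ty": -2.4, "tz": 0, "rx": 0, "ry": 0, "rz": 0},
    {"tx": 0.6, "ty": -2.4, "tz": 0, "rx": 0, "ry": 0, "rz": 0},
    {"tx": 0.6, "ty": -2.4, "tz": 0, "rx": 0, "ry": 0, "rz": 0}
  ]
}}

```text
t: 23.93
ee_pos: [0.5137, -0.0471, 0.2898]
eef_rot: [0.66, 0.751, 0.0, 0.001]
contact_force: [0.9, -0.0, -0.3]
width: 0.027
gripper_force: 5.6
```

{"op": "send_rows", "data": {
  "series": [
    {"tx": 0.5, "ty": -2, "tz": 0, "rx": 0, "ry": 0, "rz": 0},
    {"tx": 0, "ty": -1.5, "tz": 0, "rx": 0, "ry": 0, "rz": 0},
    {"tx": 0, "ty": 0, "tz": 0, "rx": 0, "ry": 0, "rz": 0},
    {"tx": 0, "ty": 0, "tz": 0, "rx": 0, "ry": 0, "rz": 0}
  ]
}}

```text
t: 24.27
ee_pos: [0.5186, -0.0813, 0.2894]
eef_rot: [0.661, 0.75, 0.0, 0.0]
contact_force: [0.9, 0.4, -0.4]
width: 0.0268
gripper_force: 5.3
```

On target. Lowering by 12.2 cm, then 4 mm, then fine steps.

{"op": "send_rows", "data": {
  "series": [
    {"tx": 0, "ty": 0, "tz": -1, "rx": 0, "ry": 0, "rz": 0},
    {"tx": 0, "ty": 0, "tz": -2, "rx": 0, "ry": 0, "rz": 0},
    {"tx": 0, "ty": 0, "tz": -2, "rx": 0, "ry": 0, "rz": 0},
    {"tx": 0, "ty": 0, "tz": -1, "rx": 0, "ry": 0, "rz": 0},
    {"tx": 0, "ty": 0, "tz": -1, "rx": 0, "ry": 0, "rz": 0},
    {"tx": 0, "ty": 0, "tz": 0, "rx": 0, "ry": 0, "rz": 0},
    {"tx": 0, "ty": 0, "tz": 0, "rx": 0, "ry": 0, "rz": 0}
  ]
}}

```text
t: 24.85
ee_pos: [0.5185, -0.0803, 0.2187]
eef_rot: [0.66, 0.751, -0.0, -0.0]
contact_force: [-0.6, -0.5, 0.0]
width: 0.0266
gripper_force: 5.3
```

{"op": "send_rows", "data": {
  "series": [
    {"tx": 0, "ty": 0, "tz": -1, "rx": 0, "ry": 0, "rz": 0},
    {"tx": 0, "ty": 0, "tz": -1, "rx": 0, "ry": 0, "rz": 0},
    {"tx": 0, "ty": 0, "tz": -1, "rx": 0, "ry": 0, "rz": 0},
    {"tx": 0, "ty": 0, "tz": -1, "rx": 0, "ry": 0, "rz": 0},
    {"tx": 0, "ty": 0, "tz": -0.7, "rx": 0, "ry": 0, "rz": 0},
    {"tx": 0, "ty": 0, "tz": -0.3, "rx": 0, "ry": 0, "rz": 0},
    {"tx": 0, "ty": 0, "tz": 0, "rx": 0, "ry": 0, "rz": 0},
    {"tx": 0, "ty": 0, "tz": 0, "rx": 0, "ry": 0, "rz": 0}
  ]
}}

```text
t: 25.52
ee_pos: [0.5186, -0.0809, 0.1687]
eef_rot: [0.66, 0.751, -0.0, -0.0]
contact_force: [-0.3, -0.4, -0.4]
width: 0.0269
gripper_force: 5.3
```

{"op": "send_rows", "data": {
  "series": [
    {"tx": 0, "ty": 0, "tz": -0.6, "rx": 0, "ry": 0, "rz": 0},
    {"tx": 0, "ty": 0, "tz": -0.5, "rx": 0, "ry": 0, "rz": 0},
    {"tx": 0, "ty": 0, "tz": -0.4, "rx": 0, "ry": 0, "rz": 0},
    {"tx": 0, "ty": 0, "tz": -0.1, "rx": 0, "ry": 0, "rz": 0},
    {"tx": 0, "ty": 0, "tz": 0, "rx": 0, "ry": 0, "rz": 0},
    {"tx": 0, "ty": 0, "tz": 0, "rx": 0, "ry": 0, "rz": 0}
  ]
}}

```text
t: 26.02
ee_pos: [0.5185, -0.0808, 0.1528]
eef_rot: [0.66, 0.751, -0.0, -0.0]
contact_force: [-0.1, 0.3, -0.6]
width: 0.0265
gripper_force: 5.3
```

{"op": "send_rows", "data": {
  "series": [
    {"tx": 0, "ty": 0, "tz": -0.1, "rx": 0, "ry": 0, "rz": 0},
    {"tx": 0, "ty": 0, "tz": -0.1, "rx": 0, "ry": 0, "rz": 0},
    {"tx": 0, "ty": 0, "tz": -0.1, "rx": 0, "ry": 0, "rz": 0},
    {"tx": 0, "ty": 0, "tz": 0, "rx": 0, "ry": 0, "rz": 0},
    {"tx": 0, "ty": 0, "tz": 0, "rx": 0, "ry": 0, "rz": 0}
  ]
}}

```text
t: 26.43
ee_pos: [0.5185, -0.0808, 0.1498]
eef_rot: [0.66, 0.751, 0.0, -0.0]
contact_force: [-1.7, 0.1, -0.3]
width: 0.027
gripper_force: 5.3
```

{"op": "send_rows", "data": {
  "series": [
    {"tx": 0, "ty": 0, "tz": -0.06, "rx": 0, "ry": 0, "rz": 0},
    {"tx": 0, "ty": 0, "tz": 0, "rx": 0, "ry": 0, "rz": 0},
    {"tx": 0, "ty": 0, "tz": 0, "rx": 0, "ry": 0, "rz": 0}
  ]
}}

```text
t: 26.68
ee_pos: [0.5187, -0.0809, 0.1495]
eef_rot: [0.66, 0.751, 0.0, 0.0]
contact_force: [-1.3, -0.0, -0.5]
width: 0.0264
gripper_force: 5.4
```

{"op": "send_rows", "data": {
  "series": [
    {"tx": 0, "ty": 0, "tz": -0.06, "rx": 0, "ry": 0, "rz": 0},
    {"tx": 0, "ty": 0, "tz": 0, "rx": 0, "ry": 0, "rz": 0},
    {"tx": 0, "ty": 0, "tz": 0, "rx": 0, "ry": 0, "rz": 0}
  ]
}}

```text
t: 26.93
ee_pos: [0.5188, -0.081, 0.1494]
eef_rot: [0.66, 0.751, 0.0, 0.001]
contact_force: [-1.4, -1.0, 4.1]
width: 0.0269
gripper_force: 6.0
```

The floor is reached, so I'll release, rise, and back off toward the robot to look.

{"op": "send_rows", "data": {
  "series": [
    {"tx": 0, "ty": 0, "tz": 0, "rx": 0, "ry": 0, "rz": 0},
    {"tx": 0, "ty": 0, "tz": 0, "rx": 0, "ry": 0, "rz": 0}
  ],
  "gripper": 2.9
}}

```text
t: 27.1
ee_pos: [0.5186, -0.0807, 0.1484]
eef_rot: [0.66, 0.751, 0.0, -0.0]
contact_force: [1.0, 1.0, -0.5]
width: 0.029
gripper_force: 0.1
```

{"op": "send_rows", "data": {
  "series": [
    {"tx": 0, "ty": 0, "tz": 0, "rx": 0, "ry": 0, "rz": 0},
    {"tx": 0, "ty": 0, "tz": 0, "rx": 0, "ry": 0, "rz": 0},
    {"tx": 0, "ty": 0, "tz": 0.5, "rx": 0, "ry": 0, "rz": 0},
    {"tx": 0, "ty": 0, "tz": 1.5, "rx": 0, "ry": 0, "rz": 0},
    {"tx": 0, "ty": 0, "tz": 2.5, "rx": 0, "ry": 0, "rz": 0},
    {"tx": 0, "ty": 0, "tz": 3, "rx": 0, "ry": 0, "rz": 0},
    {"tx": 0, "ty": 0, "tz": 3, "rx": 0, "ry": 0, "rz": 0},
    {"tx": 0, "ty": 0, "tz": 3, "rx": 0, "ry": 0, "rz": 0}
  ],
  "gripper": 4.8
}}

```text
t: 27.77
ee_pos: [0.5183, -0.0807, 0.2851]
eef_rot: [0.66, 0.751, -0.0, -0.0]
contact_force: [1.0, 0.1, -0.0]
width: 0.0481
gripper_force: 0.0
```

{"op": "send_rows", "data": {
  "series": [
    {"tx": -2, "ty": -1, "tz": 1, "rx": 0, "ry": 0, "rz": 0},
    {"tx": -3, "ty": -1, "tz": 1, "rx": 0, "ry": 0, "rz": 0},
    {"tx": -3, "ty": -1, "tz": 1, "rx": 0, "ry": 0, "rz": 0},
    {"tx": -3, "ty": -1, "tz": 0, "rx": 0, "ry": 0, "rz": 0},
    {"tx": -3, "ty": -1, "tz": 0, "rx": 0, "ry": 0, "rz": 0},
    {"tx": -3, "ty": -1, "tz": 0, "rx": 0, "ry": 0, "rz": 0},
    {"tx": -2, "ty": 0, "tz": 0, "rx": 0, "ry": 0, "rz": 0},
    {"tx": 0, "ty": 0, "tz": 0, "rx": 0, "ry": 0, "rz": 0}
  ]
}}

```text
t: 28.43
ee_pos: [0.326, -0.1409, 0.3144]
eef_rot: [0.661, 0.75, -0.0, 0.001]
contact_force: [0.4, 0.3, -0.8]
width: 0.0482
gripper_force: 0.0
```

```bash
python3 - <<'E'
from h import *
a=grab('top')[1]; b=grab('side')[1]
cv2.imwrite('pics/end.png',np.vstack([a[150:360,60:500],b[80:420,120:560][:, :440]]))
E
```

```text
(no output)
```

View pics/end.png

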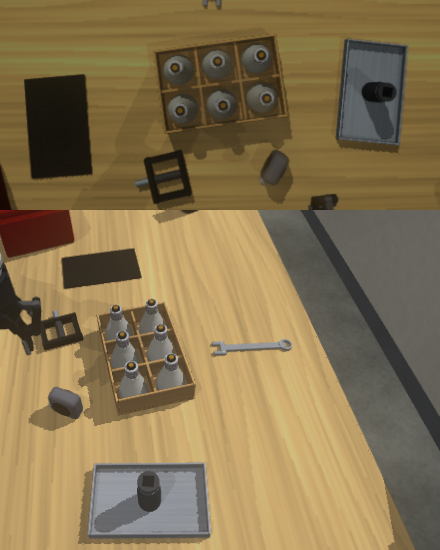

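Both views show six lamps upright in the crate, the last at (266,98). The mat is empty, the socket stands upright in the tray at (380,91), and the wrench, tape measure and pedal haven't moved.

```bash
python3 -c "
from plant import workorder; print(workorder.sign_off())"
```

```text
the job is handed in; nothing more can be done
None
```

The job is done and handed in at about 28.5 s: the socket stands upright in the tray and both loose lamps are cap up in the two free pockets; the highest lamp grip I read was 12.1 N, briefly on the first one (limit 15 N), otherwise about 4 to 7 N.

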